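# Find the crowned bench block with a straightedge

## Task

One of these two steel bench blocks was sanded round and is crowned; the other is flat. Lay the straightedge lengthwise along the middle of the face of either block, let go, and press it down firmly near its left end and then near its right end (as the robot sees it) to find whether it rocks. Then slide the crowned block, without lifting it, fully into the dark red leather-lined tray at the back, for regrinding, and leave the flat one where it is with the straightedge lying lengthwise on the middle of its face, ready for marking out; do not disturb the other things on the bench.

Things in the scene. Friction and masses are not known exactly. Their poses are not given: they have to be found in the camera images.
- block_a: bench block, loose, 0.75 kg: steel face 80 (x) by 120 mm (y), about 30 mm above the bench, on a wooden base 84 x 124 x 22 mm. Origin: centre of underside; z up; y (long side) to the robot's left within 0.25 rad, x away from it. Looks like block_b. One of the two is flat, the other crowned lengthwise: 32 mm high in the middle, 29 mm at both ends; neither name nor place tells which.
- block_b: bench block, loose, 0.75 kg: steel face 80 (x) by 120 mm (y), about 30 mm above the bench, on a wooden base 84 x 124 x 22 mm. Origin: centre of underside; z up; y (long side) to the robot's left within 0.25 rad, x away from it. Looks like block_a. One of the two is flat, the other crowned lengthwise: 32 mm high in the middle, 29 mm at both ends; neither name nor place tells which.
- straightedge: stainless straightedge, loose, 0.26 kg: a flat-bottomed bar 140 (its x) by 22 (its y) by 10 mm thick, with a black grip 44 mm long, 26 mm wide and 18 mm high on the middle of its top (28 mm overall). Origin: centre of the underside; z up; both ends alike. It starts on the cork pad.
- straightedge_grip (a point): middle of the straightedge's black grip, 19 mm above its underside. On a flat face the bar stays level when pressed over the face; on the crowned one it tilts 0.03 to 0.09 rad down towards an end pressed 45 to 55 mm from the middle, so it swings 0.07 rad or more between the two presses. Pressed more than 60 mm from a block's middle it would tip on any block.
- pad: fixed cork pad on which the straightedge starts: 170 mm (x) by 70 mm (y), 4 mm thick. Origin: centre of the underside, on the bench; z up.
- tray: fixed long wooden tray along the back of the bench, for regrinding: lined with dark red leather 150 mm deep (x, away from the robot) by 780 mm long (y), no floor step (under 1 mm), its whole front open; walls 26 mm high at the back (inner side at x = +75 mm) and both ends (y = +-388 mm). Origin: middle of the lining, at bench height. A brass dapping block stands in it near y = +335 mm and stays.
- dapping: brass dapping block, a 50 mm cube, standing in the tray; bystander; origin under its middle.
- hammer: hammer 220 mm long lying on the right; bystander; origin under its middle.
- brush: bench brush 180 mm long lying on the left; bystander; origin under its middle.
- bangle1: brass bangle, 68 mm across, 6 mm high, on the left; bystander; origin under its middle.
- bangle2: copper bangle, 64 mm across, 6 mm high, on the right; bystander; origin under its middle.
- bottle: white plastic bottle, 72 mm across, 160 mm high, on the left; bystander; origin under its middle.
There are look-alikes about, which are no part of the job. What is shaped like the straightedge but purple is not meant.

How it is judged:
By the outcome, as a careful person would: the job done as asked, in the order asked, and still so for the second after the job is handed in, with the robot touching nothing.
It also fails if it takes over 72 s, if anything falls off the work surface, if the arm or the gripper's body presses on something with over 40 N, if the wrist force passes 120 N, or if a joint passes its speed limit or range.

## Robot

A 6-joint arm with a two-finger parallel gripper is mounted at the origin on the work surface. World frame = base frame: x ahead of the robot, y to its left, z up, the work surface at z = 0. Lengths are in mm, angles in rad, forces in N, time in s.
With the tool pointing down it reaches from about 400 to 825 mm from the base axis. Payload 7 kg.
Tool frame: the origin (TCP) lies midway between the tips of the shut fingers; the grasp point (between the pads) lies 19 mm behind it (ctrl.tcp_to_grasp is the distance from the TCP to the grasp point, in mm); z points along the fingers, y is the line along which they close (so a half turn about z gives the same grasp; the last joint's range is limited). The gripper opens to 88 mm and grips with 3 to 60 N. Pads are 19 mm wide; open, the fingers measure 130 mm over their backs; the gripper's body (78 mm by 193 mm) begins 47 mm behind the grasp point.
Start: joints at [-0.98, 0.359, 0.012, 0, -1.224, -0.288], TCP at [201.254, -644.276, 226.561] pointing down, gripper open.
Joint ranges: [-3.07, 3.07], [-1.43, 2.12], [-1.02, 1.25], [-3.03, 1.67], [-3.05, -0], [-3.03, 3.03]. Speed limits (rad/s): [2.39, 2.39, 3.01, 3.14, 3.14, 3.14].

## Interface

Orientations are given as a unit quaternion [w, x, y, z].
In Python, from workcell import ctrl, imaging, order gives the robot as it stands.
- The arm moves only by the tool carry_out, never from a script. Its argument "targets" is a list that holds one entry, the list of rows, each a list of 7 numbers: the turn, a rotation vector about the tool's x, y, z in rad, then the shift along the tool's x, y, z in m, then the opening, from 0 (shut) to 1 (fully open). In form: [[[rx, ry, rz, tx, ty, tz, gripper], ...]]. A call has 1 to 20 rows; each row is the pose to reach, as a shift and turn from the pose commanded when the call began, along the tool's axes at that moment; what a row does not reach only later rows make up. A row lasts 1/8 s, in which the tool goes at most 62.5 mm and 10.7 degrees, less where a joint would pass 70% of its speed; a pose out of reach is approached as far as the arm can. A call with a gripper value outside its range is refused whole. The fingers move at their own pace and stop on an object; "squeeze" is the grip in N (left out, the last holds). Time passes only in rows, so rows that repeat a pose let the fingers close. It gives the time, the measured TCP pose, the force, the opening and the grip force at its end, in the units of the state.
- ctrl.observe(): the state, without advancing time (a new reading comes with each control period).
- imaging.snapshot(name): name is "side" or "top" or "wrist"; returns (picture, depth): 400x640x3 uint8, blue, green, red; 400x640 float32, mm along the optical axis (not along the pixel's ray), 0 where there is no reading.
- imaging.camera_model(name): a dict with "camera_matrix" (3x3 intrinsics, pixels), "k1" (the pictures are not rectified: a ray, as slopes to the right and down, at radius r is drawn at 1 + k1 r^2 times it, then the intrinsics apply), "camera_from_world" (4x4, takes a point from world to camera coordinates); the wrist camera has in their place "tool_from_camera" (4x4, takes a point from camera to tool coordinates, whose origin is the TCP and whose axes are the flange's). Camera axes: x right, y down, z forward; pixel columns grow to the right and rows downward; lengths in mm; the calibration is good to about 2 mm. A picture is of the moment at which its call begins: read the wrist's pose just before it. camera_model takes no time and is no camera call.
- order.job_done(): hands the job in; it is judged then, once.
The state is a dict: "t": time; "q": joint angles; "joint_vel": joint speeds; "tau": joint torques, N m; "ee_pos": TCP position; "tcp_rot": TCP orientation; "contact_force": force on the tool from outside, world axes, zero at the start; "ft_torque": the same for the moment, N m; "opening": finger opening in mm; "grasp_force": force on a finger pad.
Only numpy, scipy, OpenCV 4.12 (cv2) and the standard library are available. Lean on these libraries where they do the work, as an engineer would, in place of code of your own. Each camera call takes 0.05 s, during which the arm holds its last target. There are 200 camera calls.

## Working session

There is one attempt and no reset: what is moved stays moved. The work goes in short steps, Python scripts to look and compute and a tool call to move; the robot and the scene stay as the last step left them, time stands still between calls to the robot, and variables do not carry over. Pictures are saved under pics/ and viewed, at most 10 in all, crops included, and the job is handed in when it is done.

Besides the shell and the picture viewer there is one more tool, called after ">>>" as name(argument=value, ...) on one line, values as JSON. carry_out: Moves the arm, as the interface text tells. Its arguments: {"type":"object","properties":{"targets":{"type":"array"},"squeeze":{"type":"number"}},"required":["targets"]}

```bash
mkdir -p pics; ls; cat > h.py <<'E'
import numpy as np, cv2
from workcell import ctrl, imaging, order
def R(q):
    from scipy.spatial.transform import Rotation as S
    return S.from_quat([q[1],q[2],q[3],q[0]]).as_matrix()
def snap(name):
    s=ctrl.observe(); im,d=imaging.snapshot(name); m=imaging.camera_model(name)
    if name=='wrist':
        T=np.eye(4);T[:3,:3]=R(s['tcp_rot']);T[:3,3]=s['ee_pos']; W=T@np.array(m['tool_from_camera'])
    else: W=np.linalg.inv(np.array(m['camera_from_world']))
    return im,d,np.array(m['camera_matrix']),m['k1'],W
def cloud(d,K,k1,W):
    h,w=d.shape; u,v=np.meshgrid(np.arange(w),np.arange(h))
    p=np.stack([(u-K[0,2])/K[0,0],(v-K[1,2])/K[1,1]],-1); x=p.copy()
    for _ in range(8): x=p/(1+k1*(x**2).sum(-1,keepdims=True))
    P=np.concatenate([x*d[...,None],d[...,None]],-1)
    P=P@W[:3,:3].T+W[:3,3]; P[d<=0]=np.nan
    return P
E
python3 - <<'E'
from h import *
for n in ['top','side']:
    im,d,K,k1,W=snap(n); cv2.imwrite(f'pics/{n}0.png',im); np.savez(f'{n}0.npz',im=im,P=cloud(d,K,k1,W))
    print(n,W[:3,3].round(),W[:3,2].round(2))
s=ctrl.observe();print(s); print(imaging.camera_model('wrist'))
print(R(s['tcp_rot']).round(3))
E
```

```text
pics
top [ 234.   26. 1696.] [ 0.14 -0.01 -0.99]
side [-640. -260.  975.] [ 0.75  0.19 -0.63]
{'t': 0.1, 'q': array([-9.79914557e-01,  3.59318366e-01,  1.11529005e-02, -3.39001973e-04,
       -1.22411307e+00, -2.88118477e-01]), 'joint_vel': array([-0.00051335,  0.00032061,  0.00306491,  0.00115449,  0.00037265,
       -0.00018018]), 'tau': array([-3.51215691e-03, -5.84161448e+01,  2.93750560e+01,  7.01547593e+00,
        1.01445973e-02, -4.00712236e-05]), 'ee_pos': array([ 201.11778993, -643.87338437,  225.70994165]), 'tcp_rot': array([-1.71103042e-04, -1.50747026e-01,  9.88572081e-01,  7.38485164e-04]), 'contact_force': array([-0.04966465, -0.34728457,  0.11544506]), 'ft_torque': array([-0.00091992,  0.02208944,  0.05649475]), 'grasp_force': 0.0, 'opening': 87.69317954300709}
{'camera_matrix': array([[285.96490247,   0.        , 318.60210437],
       [  0.        , 285.96490247, 196.70781264],
       [  0.        ,   0.        ,   1.        ]]), 'k1': -0.01836549564610864, 'tool_from_camera': array([[-3.60759927e-04, -9.58146970e-01, -2.86276533e-01,
         7.86733351e+01],
       [ 9.99999921e-01, -3.93218941e-04,  5.58957408e-05,
         1.33623765e+00],
       [-1.66125690e-04, -2.86276490e-01,  9.58147037e-01,
        -1.58057118e+02],
       [ 0.00000000e+00,  0.00000000e+00,  0.00000000e+00,
         1.00000000e+00]])}
[[-0.955 -0.298 -0.001]
 [-0.298  0.955  0.001]
 [ 0.     0.002 -1.   ]]
```

View pics/top0.png

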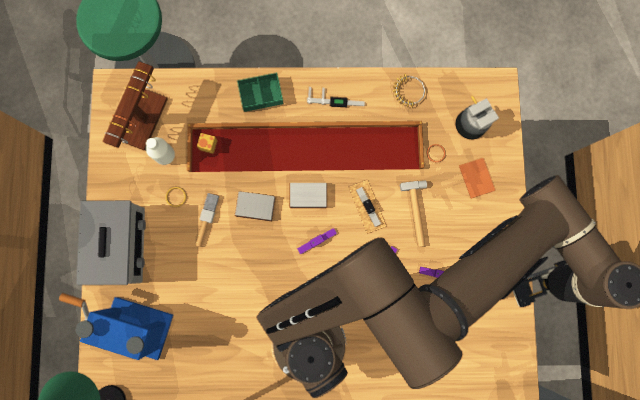

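The top view shows the blocks at (255,206) and (308,195). The steel bar with black grip lies on the cork pad at (368,206), and its purple look-alikes are at (318,241) and (430,271). The bar on the pad is the straightedge meant. The tray spans (190–425, 125–170), with the dapping block at (206,143). Next I'll measure these and make an enlarged crop.

```bash
python3 - <<'E'
from h import *
z=np.load('top0.npz');im,P=z['im'],z['P']
def rect(name,box,zlo,zhi,f=None):
    u0,v0,u1,v1=box;p=P[v0:v1,u0:u1];c=im[v0:v1,u0:u1].astype(int)
    m=(p[...,2]>zlo)&(p[...,2]<zhi)
    if f is not None:m&=f(c)
    q=p[m];r=cv2.minAreaRect(q[:,:2].astype(np.float32));print(name,len(q),np.round(r[0]),np.round(r[1]),round(r[2],1),'z',np.percentile(q[:,2],[5,50,95]).round(1))
rect('blkL',(228,183,283,228),24,40)
rect('blkR',(283,175,335,215),24,40)
rect('se',(350,180,390,232),9,60)
rect('hammer',(398,176,434,250),6,60)
rect('brush',(192,190,222,248),6,60)
rect('purple1',(295,225,340,255),5,60)
rect('bottle',(143,135,177,166),20,200)
rect('dap',(195,130,222,156),30,70)
rect('pur2',(415,262,442,278),5,60)
red=lambda c:(c[...,2]>90)&(c[...,1]<40)&(c[...,0]<50)
rect('tray',(185,120,430,175),-15,15,red)
for uv in [(300,150),(400,150),(240,165),(300,215),(340,160)]: print(uv,P[uv[1],uv[0]].round(1))
c=cv2.resize(im[110:260,180:440],None,fx=3,fy=3,interpolation=cv2.INTER_CUBIC);cv2.imwrite('pics/crop1.png',c)
E
```

```text
blkL 840 [457. 176.] [124.  83.] 81.4 z [25.  30.6 36.4]
blkR 796 [491.   1.] [120.  81.] 89.4 z [25.1 29.9 36.1]
se 341 [ 456. -213.] [162. 131.] 16.0 z [ 9.5 15.7 34.8]
hammer 756 [ 432. -363.] [120. 249.] 87.5 z [ 6.8 21.7 30. ]
brush 577 [418. 340.] [196.  94.] 3.3 z [ 6.9 16.7 24.5]
purple1 370 [344. -31.] [147.  97.] 89.6 z [ 5.4 11.5 30.4]
bottle 576 [646. 507.] [120.  69.] 66.2 z [ 27.3 107.9 161.3]
dap 250 [671. 339.] [54. 51.] 73.6 z [35.1 49.4 56. ]
pur2 155 [ 241. -399.] [87. 49.] 89.5 z [ 5.3 11.6 32. ]
tray 8142 [655.   3.] [152. 771.] 0.2 z [-6.3  0.5  7.2]
(300, 150) [650.5  23.8   2.1]
(400, 150) [ 647.6 -318.5    7.5]
(240, 165) [598.9 228.1   3.5]
(300, 215) [427.3  25.2  -3.2]
(340, 160) [ 615.5 -112.9   -1.2]
```

View pics/crop1.png

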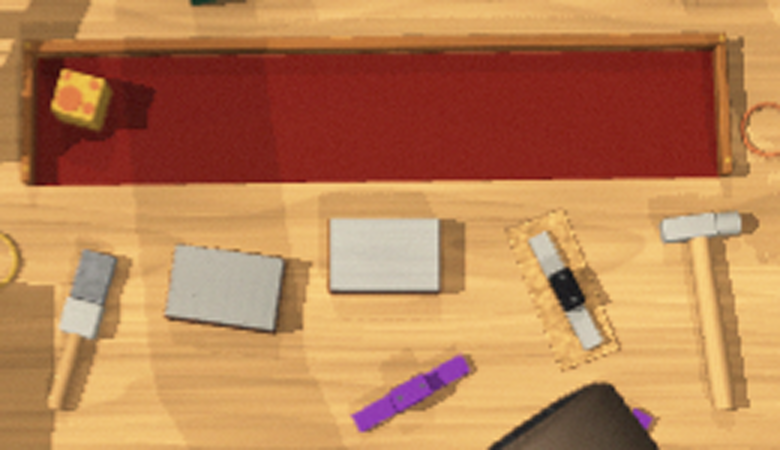

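The crop shows the steel bar with its black grip at (567,290), lying on the cork pad. The purple bar at (412,392) is a different colour, so it isn't the one meant. I'll move above the straightedge.

>>> carry_out(targets=[[[0, 0, -0.135, -0.372, 0.336, 0.076, 1], [0, 0, -0.135, -0.372, 0.336, 0.076, 1], [0, 0, -0.135, -0.372, 0.336, 0.076, 1], [0, 0, -0.135, -0.372, 0.336, 0.076, 1], [0, 0, -0.135, -0.372, 0.336, 0.076, 1], [0, 0, -0.135, -0.372, 0.336, 0.076, 1], [0, 0, -0.135, -0.372, 0.336, 0.076, 1], [0, 0, -0.135, -0.372, 0.336, 0.076, 1], [0, 0, -0.135, -0.372, 0.336, 0.076, 1], [0, 0, -0.135, -0.372, 0.336, 0.076, 1], [0, 0, -0.135, -0.372, 0.336, 0.076, 1], [0, 0, -0.135, -0.372, 0.336, 0.076, 1], [0, 0, -0.135, -0.372, 0.336, 0.076, 1]]])

```text
t: 1.72
ee_pos: [455.8, -213.4, 150.7]
tcp_rot: [0.0, -0.216, 0.976, -0.0]
contact_force: [0.1, 0.0, 0.4]
opening: 87.8
grasp_force: 0.0
```

```bash
cat >> h.py <<'E'
def go(x,y,z,yaw):
    "shift in tool axes (m) and rz for a world TCP target; yaw = angle of tool x minus pi"
    s=ctrl.observe();A=R(s['tcp_rot']);cur=np.arctan2(-A[1,0],-A[0,0])
    print('now',s['ee_pos'].round(1),'yaw',cur.round(3),'t',s['t'],'F',s['contact_force'].round(1),'-> rz',round(cur-yaw,3),'shift',(A.T@(np.array([x,y,z])-s['ee_pos'])/1000).round(4))
E
python3 - <<'E'
from h import *
im,d,K,k1,W=snap('wrist');P=cloud(d,K,k1,W);np.savez('w1.npz',im=im,P=P);cv2.imwrite('pics/w1.png',im)
m=(abs(P[...,0]-456)<100)&(abs(P[...,1]+213)<80)
hi=m&(P[...,2]>23)&(P[...,2]<45)
n,l,st,c=cv2.connectedComponentsWithStats(hi.astype(np.uint8))
i=1+st[1:,4].argmax();q=P[l==i];r=cv2.minAreaRect(q[:,:2].astype(np.float32));print(st[i],r,np.percentile(q[:,2],[5,50,95]))
hi=m&(P[...,2]>9)&(P[...,2]<45)
n,l,st,c=cv2.connectedComponentsWithStats(hi.astype(np.uint8))
i=1+st[1:,4].argmax();q=P[l==i];r=cv2.minAreaRect(q[:,:2].astype(np.float32));print(st[i],r,np.percentile(q[:,2],[5,50,95]))
e=np.linalg.eigh(np.cov(q[:,:2].T))[1][:,1];print('axis',np.arctan(e[1]/e[0]),q.mean(0))
go(456,-213,150,.437)
E
```

```text
[ 317  169   26   43 1075] ((449.2694091796875, -202.62530517578125), (42.80469512939453, 25.35755157470703), 24.924076080322266) [29.19681357 31.60444787 32.86355064]
[ 317  120   26  128 2846] ((450.20489501953125, -202.19500732421875), (139.94998168945312, 25.368192672729492), 24.952518463134766) [12.88936883 14.44429442 32.46807766]
axis 0.4482355419991986 [ 444.38759537 -205.36701553   20.53034866]
now [ 455.8 -213.3  150.7] yaw 0.436 t 1.775 F [ 0.2 -0.   0.4] -> rz -0.001 shift [-0.0003  0.0002  0.0007]
```

View pics/w1.png

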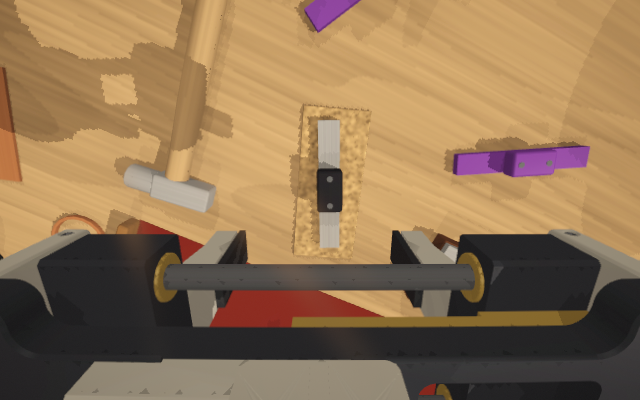

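The wrist view shows the grip at (329,190) with sizes that match (42.8 × 25.4, bar 139.9). Now the grasp.

>>> carry_out(targets=[[[0, 0, 0, 0.0012, 0.0124, 0.05, 1], [0, 0, 0, 0.0012, 0.0124, 0.1, 1], [0, 0, 0, 0.0012, 0.0124, 0.13, 1], [0, 0, 0, 0.0012, 0.0124, 0.141, 1], [0, 0, 0, 0.0012, 0.0124, 0.141, 1], [0, 0, 0, 0.0012, 0.0124, 0.141, 0], [0, 0, 0, 0.0012, 0.0124, 0.141, 0], [0, 0, 0, 0.0012, 0.0124, 0.141, 0], [0, 0, 0, 0.0012, 0.0124, 0.141, 0], [0, 0, 0, 0.0012, 0.0124, 0.141, 0], [0, 0, 0, 0.0012, 0.0124, 0.141, 0], [0, 0, 0, 0.0012, 0.0124, 0.141, 0]]], squeeze=25)

```text
t: 3.28
ee_pos: [449.9, -202.0, 9.6]
tcp_rot: [0.0, -0.217, 0.976, -0.0]
contact_force: [1.4, -1.3, 0.6]
opening: 26.1
grasp_force: 25.0
```

>>> carry_out(targets=[[[0, 0, 0, 0, 0, -0.05, 0], [0, 0, 0, 0, 0, -0.1, 0], [0, 0, -1.135, -0.156, 0.238, -0.14, 0], [0, 0, -1.135, -0.156, 0.238, -0.14, 0], [0, 0, -1.135, -0.156, 0.238, -0.14, 0], [0, 0, -1.135, -0.156, 0.238, -0.14, 0], [0, 0, -1.135, -0.156, 0.238, -0.14, 0], [0, 0, -1.135, -0.156, 0.238, -0.14, 0], [0, 0, -1.135, -0.156, 0.238, -0.14, 0], [0, 0, -1.135, -0.156, 0.238, -0.14, 0], [0, 0, -1.135, -0.156, 0.238, -0.14, 0], [0, 0, -1.135, -0.156, 0.238, -0.14, 0]]])

```text
t: 4.78
ee_pos: [490.1, 79.3, 149.6]
tcp_rot: [-0.0, -0.707, 0.707, 0.0]
contact_force: [-0.2, 0.3, -2.1]
opening: 25.4
grasp_force: 25.0
```

```bash
cat >> h.py <<'E'
def face(P,x,y,r=90,lo=25,hi=37):
    "block face: rectangle and height profile along its long side"
    m=(np.hypot(P[...,0]-x,P[...,1]-y)<r)&(P[...,2]>lo)&(P[...,2]<hi)
    n,l,st,c=cv2.connectedComponentsWithStats(m.astype(np.uint8));i=1+st[1:,4].argmax();q=P[l==i]
    print('face',st[i],np.round(cv2.minAreaRect(q[:,:2].astype(np.float32)),3) if 0 else cv2.minAreaRect(q[:,:2].astype(np.float32)))
    b=((q[:,1]-y)//15);print([(int(k*15+7),round(float(np.median(q[b==k,2])),1),int((b==k).sum())) for k in np.unique(b)])
    return q
E
python3 - <<'E'
from h import *
im,d,K,k1,W=snap('wrist');P=cloud(d,K,k1,W);np.savez('w2.npz',im=im,P=P);cv2.imwrite('pics/w2.png',im)
face(P,491,1);face(P,457,176)
go(491,1,100,np.pi/2)
E
```

```text
face [ 272   37   92  135 9838] ((489.9822082519531, -0.27176666259765625), (120.04208374023438, 80.66548919677734), 89.68896484375)
[(-68, 29.6, 118), (-53, 30.0, 1703), (-38, 30.0, 1601), (-23, 30.0, 1587), (-8, 29.8, 1470), (7, 29.8, 1357), (22, 29.9, 784), (37, 29.8, 645), (52, 30.0, 573)]
face [342 222  55  12 352] ((435.8087463378906, 123.31719207763672), (10.424562454223633, 58.20179748535156), 83.5841064453125)
[(-68, 28.4, 14), (-53, 28.9, 338)]
now [490.2  79.4 149.6] yaw 1.571 t 4.825 F [ 0.4 -0.5 -2. ] -> rz 0.0 shift [ 0.0784 -0.0008  0.0496]
```

View pics/w2.png

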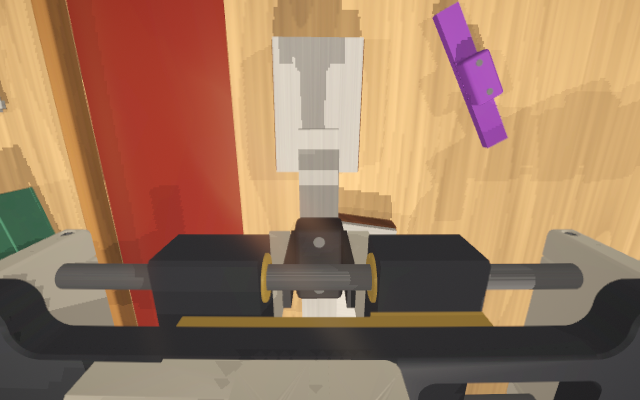

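The wrist view shows the nearer block's face at (318,105), 120 × 80 mm and about 30 mm high all along. I'll lay the bar on it.

>>> carry_out(targets=[[[0, 0, 0, 0.0797, 0, 0.0, 0], [0, 0, 0, 0.0797, 0, 0.03, 0], [0, 0, 0, 0.0797, 0, 0.07, 0], [0, 0, 0, 0.0797, 0, 0.1, 0], [0, 0, 0, 0.0797, 0, 0.108, 0], [0, 0, 0, 0.0797, 0, 0.112, 0], [0, 0, 0, 0.0797, 0, 0.1135, 0], [0, 0, 0, 0.0797, 0, 0.1143, 0], [0, 0, 0, 0.0797, 0, 0.1143, 0], [0, 0, 0, 0.0797, 0, 0.1143, 0]]])

```text
t: 6.08
ee_pos: [490.5, 0.2, 35.6]
tcp_rot: [-0.0, 0.708, -0.706, 0.0]
contact_force: [0.4, 0.5, -3.6]
opening: 25.6
grasp_force: 25.0
```

>>> carry_out(targets=[[[0, 0, 0, 0, 0, 0.0005, 0], [0, 0, 0, 0, 0, 0.001, 0], [0, 0, 0, 0, 0, 0.001, 0]]])

```text
t: 6.45
ee_pos: [490.6, 0.2, 35.5]
tcp_rot: [-0.0, 0.708, -0.706, 0.0]
contact_force: [-5.0, 0.7, 13.3]
opening: 26.2
grasp_force: 25.0
```

>>> carry_out(targets=[[[0, 0, 0, 0, 0, 0.0, 0.3], [0, 0, 0, 0, 0, 0.0, 0.6], [0, 0, 0, 0, 0, 0.0, 0.6], [0, 0, 0, 0, 0, 0.0, 0.6], [0, 0, 0, 0, 0, -0.03, 0.6], [0, 0, 0, 0, 0, -0.06, 0.6], [0, 0, 0, -0.05, 0, -0.06, 0], [0, 0, 0, -0.05, 0, -0.06, 0], [0, 0, 0, -0.05, 0, -0.06, 0], [0, 0, 0, -0.05, 0, -0.06, 0], [0, 0, 0, -0.05, 0, -0.06, 0], [0, 0, 0, -0.05, 0, -0.06, 0]]])

```text
t: 7.95
ee_pos: [490.2, 49.6, 94.2]
tcp_rot: [0.0, 0.708, -0.707, -0.0]
contact_force: [-0.1, 0.4, 0.1]
opening: 1.6
grasp_force: 0.0
```

```bash
cat >> h.py <<'E'
def bar(P,x=490,y=0):
    "steel bar top: rectangle, tilt along y"
    m=(abs(P[...,0]-x)<30)&(abs(P[...,1]-y)<80)&(P[...,2]>35)&(P[...,2]<63)
    q=P[m];print('bar',len(q),cv2.minAreaRect(q[:,:2].astype(np.float32)))
    t=P[(abs(P[...,0]-x)<8)&(abs(P[...,1]-y)<70)&(P[...,2]>34)&(P[...,2]<48)];b=(t[:,1]-y)//12
    print([(int(k*12+6),round(float(np.median(t[b==k,2])),1),int((b==k).sum())) for k in np.unique(b)])
E
python3 - <<'E'
from h import *
im,d,K,k1,W=snap('wrist');P=cloud(d,K,k1,W);cv2.imwrite('pics/w3.png',im)
bar(P);face(P,457,176);go(490.5,50,40,np.pi/2)
E
```

```text
bar 5951 ((489.1121826171875, 2.4600830078125), (26.134206771850586, 140.30694580078125), 0.2828619182109833)
[(-66, 39.9, 277), (-54, 40.0, 423), (-42, 39.9, 430), (-30, 39.8, 391), (-18, 39.8, 161), (30, 40.0, 202), (42, 39.9, 307), (54, 39.9, 290), (66, 39.7, 126)]
face [315 291  14  26 170] ((484.67852783203125, 142.56707763671875), (27.615732192993164, 11.191758155822754), 81.72334289550781)
[(-53, 30.4, 8), (-38, 31.0, 57), (-23, 31.4, 105)]
now [490.2  49.7  94.2] yaw 1.572 t 8.0 F [0.3 0.5 0.1] -> rz 0.001 shift [-0.0003 -0.0003  0.0542]
```

>>> carry_out(targets=[[[0, 0, 0, 0.0, 0, 0.03, 0], [0, 0, 0, 0, 0, 0.045, 0], [0, 0, 0, 0, 0, 0.051, 0], [0, 0, 0, 0, 0, 0.053, 0], [0, 0, 0, 0, 0, 0.054, 0], [0, 0, 0, 0, 0, 0.055, 0], [0, 0, 0, 0, 0, 0.0555, 0], [0, 0, 0, 0, 0, 0.0555, 0], [0, 0, 0, 0, 0, 0.0555, 0]]])

```text
t: 9.12
ee_pos: [490.7, 50.3, 40.2]
tcp_rot: [-0.001, 0.708, -0.706, 0.0]
contact_force: [-3.7, 0.3, 13.3]
opening: 0.8
grasp_force: 6.3
```

```bash
python3 - <<'E'
from h import *
im,d,K,k1,W=snap('wrist');P=cloud(d,K,k1,W);bar(P);go(490,50,95,np.pi/2)
E
```

```text
bar 9898 ((489.6723937988281, -1.60308837890625), (31.87580108642578, 132.1142578125), 0.4037964344024658)
[(-66, 39.9, 532), (-54, 40.0, 838), (-42, 40.0, 778), (-30, 39.9, 687), (-18, 40.0, 296), (30, 39.9, 265), (42, 40.1, 356), (54, 40.1, 37), (66, 39.7, 12)]
now [490.7  50.3  40.2] yaw 1.573 t 9.175 F [-4.3 -0.7 12.6] -> rz 0.003 shift [ 0.0003  0.0006 -0.0548]
```

>>> carry_out(targets=[[[0, 0, 0, 0, 0, 0.0005, 0], [0, 0, 0, 0, 0, 0.0008, 0], [0, 0, 0, 0, 0, 0.0008, 0], [0, 0, 0, 0, 0, 0.0008, 0]]])

```text
t: 9.68
ee_pos: [490.7, 50.3, 40.2]
tcp_rot: [-0.001, 0.708, -0.706, 0.0]
contact_force: [-7.4, -0.5, 21.5]
opening: 0.6
grasp_force: 11.0
```

>>> carry_out(targets=[[[0, 0, 0, 0, 0, -0.02, 0], [0, 0, 0, 0, 0, -0.05, 0], [0, 0, 0, 0.05, 0, -0.05, 0], [0, 0, 0, 0.1, 0, -0.05, 0], [0, 0, 0, 0.1, 0, -0.05, 0], [0, 0, 0, 0.1, 0, -0.02, 0], [0, 0, 0, 0.1, 0, -0.007, 0], [0, 0, 0, 0.1, 0, -0.004, 0], [0, 0, 0, 0.1, 0, -0.0025, 0], [0, 0, 0, 0.1, 0, -0.001, 0], [0, 0, 0, 0.1, 0, 0, 0], [0, 0, 0, 0.1, 0, 0, 0], [0, 0, 0, 0.1, 0, 0, 0], [0, 0, 0, 0.1, 0, 0, 0]]])

```text
t: 11.42
ee_pos: [491.1, -49.6, 40.2]
tcp_rot: [-0.001, 0.708, -0.706, 0.001]
contact_force: [-7.6, 2.8, 19.6]
opening: 0.3
grasp_force: 10.1
```

```bash
python3 - <<'E'
from h import *
im,d,K,k1,W=snap('wrist');P=cloud(d,K,k1,W);bar(P);go(490,-50,95,np.pi/2)
E
```

```text
bar 1384 ((494.1856994628906, -41.28115463256836), (58.62143325805664, 30.78859519958496), 76.7932357788086)
[(-66, 39.7, 410), (-54, 40.3, 206), (-42, 40.0, 34), (-30, 39.3, 2)]
now [491.  -49.6  40.2] yaw 1.574 t 11.475 F [-6.   2.  19.6] -> rz 0.003 shift [ 0.0004  0.0009 -0.0548]
```

Both presses met a stiff bar that stayed level (TCP z 40.2 mm at about 20 N each side), and depth with the left end pressed was uniform at 40 mm. So this block is flat, and the left one must be crowned. I'll go and look at it.

>>> carry_out(targets=[[[0, 0, 0, 0, 0, -0.03, 0], [0, 0, 0, 0, 0, -0.09, 0], [0, 0, 1.72, -0.22, -0.009, -0.11, 1], [0, 0, 1.72, -0.22, -0.009, -0.11, 1], [0, 0, 1.72, -0.22, -0.009, -0.11, 1], [0, 0, 1.72, -0.22, -0.009, -0.11, 1], [0, 0, 1.72, -0.22, -0.009, -0.11, 1], [0, 0, 1.72, -0.22, -0.009, -0.11, 1], [0, 0, 1.72, -0.22, -0.009, -0.11, 1], [0, 0, 1.72, -0.22, -0.009, -0.11, 1], [0, 0, 1.72, -0.22, -0.009, -0.11, 1], [0, 0, 1.72, -0.22, -0.009, -0.11, 1], [0, 0, 1.72, -0.22, -0.009, -0.11, 1], [0, 0, 1.72, -0.22, -0.009, -0.11, 1], [0, 0, 1.72, -0.22, -0.009, -0.11, 1]]])

```text
t: 13.35
ee_pos: [499.0, 170.1, 148.1]
tcp_rot: [0.0, 0.073, 0.997, 0.0]
contact_force: [-1.1, -0.8, -0.9]
opening: 87.4
grasp_force: 0.0
```

```bash
python3 - <<'E'
from h import *
im,d,K,k1,W=snap('wrist');P=cloud(d,K,k1,W);cv2.imwrite('pics/w4.png',im);np.savez('w4.npz',im=im,P=P)
face(P,457,176);bar(P)
q=P[(P[...,0]>380)&(P[...,0]<520)&(P[...,1]>270)&(P[...,2]>5)&(P[...,2]<40)];print('brush min y',q[:,1].min() if len(q) else None)
go(396,185,100,-.15)
E
```

```text
face [  254   105   130    85 10464] ((454.7677001953125, 177.19703674316406), (120.8202133178711, 80.2310791015625), 81.61905670166016)
[(-68, 28.6, 59), (-53, 29.4, 1063), (-38, 30.5, 1314), (-23, 31.3, 1330), (-8, 31.7, 1341), (7, 31.7, 1345), (22, 31.4, 1325), (37, 30.6, 1315), (52, 29.6, 1203), (67, 28.8, 169)]
bar 3426 ((488.6667175292969, 1.9834442138671875), (26.616634368896484, 141.45413208007812), 0.5306635499000549)
[(-66, 39.8, 113), (-54, 39.8, 168), (-42, 39.9, 171), (-30, 39.9, 56), (18, 39.6, 15), (30, 40.0, 233), (42, 39.8, 190), (54, 39.9, 189), (66, 39.9, 154)]
brush min y 299.4293530689086
now [499.  170.1 148.1] yaw -0.146 t 13.4 F [ 0.6 -1.2  0.3] -> rz 0.004 shift [ 0.1041 -0.0003  0.048 ]
```

View pics/w4.png

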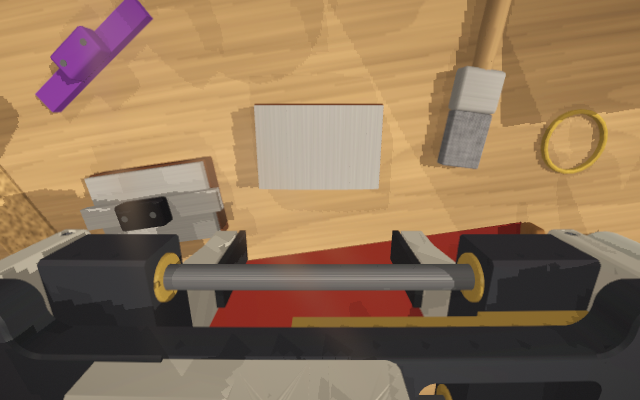

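The wrist view shows the left block at (318,147). It is clearly crowned, 28.7 mm at the ends and 31.7 in the middle, and nothing stands behind it. The straightedge lies undisturbed on the flat block at (145,213). I'll go behind the crowned block with open fingers and push.

>>> carry_out(targets=[[[0, 0, 0, 0.055, 0, 0.0, 1], [0, 0, 0, 0.109, 0, 0.02, 1], [0, 0, 0, 0.109, 0, 0.05, 1], [0, 0, 0, 0.109, 0, 0.09, 1], [0, 0, 0, 0.109, 0, 0.12, 1], [0, 0, 0, 0.109, 0, 0.134, 1], [0, 0, 0, 0.109, 0, 0.138, 1], [0, 0, 0, 0.109, 0, 0.138, 1], [0, 0, 0, 0.105, 0, 0.138, 1], [0, 0, 0, 0.1, 0, 0.138, 1], [0, 0, 0, 0.095, 0, 0.138, 1], [0, 0, 0, 0.09, 0, 0.138, 1]]])

```text
t: 14.9
ee_pos: [409.8, 182.9, 10.1]
tcp_rot: [-0.0, 0.074, 0.997, -0.0]
contact_force: [-5.2, 1.4, 4.3]
opening: 87.8
grasp_force: 2.8
```

```bash
python3 - <<'E'
from h import *
im,d,K,k1,W=snap('wrist');P=cloud(d,K,k1,W)
face(P,457,176);go(604,155,10,-.146)
E
```

```text
face [ 216  291  206   37 5694] ((436.91436767578125, 178.81027221679688), (120.62007904052734, 26.28653335571289), 84.13919830322266)
[(-53, 29.5, 419), (-38, 30.5, 941), (-23, 31.3, 970), (-8, 31.7, 729), (7, 31.8, 697), (22, 31.6, 697), (37, 30.8, 686), (52, 29.9, 530), (67, 28.7, 25)]
now [410.3 183.   10. ] yaw -0.148 t 14.95 F [-1.5  0.   0.5] -> rz -0.002 shift [-1.957e-01  8.000e-04 -1.000e-04]
```

>>> carry_out(targets=[[[0, 0, 0, -0.006, 0, 0, 1], [0, 0, 0, -0.016, 0, 0, 1], [0, 0, 0, -0.028, 0, 0, 1], [0, 0, 0, -0.041, 0, 0, 1], [0, 0, 0, -0.054, 0, 0, 1], [0, 0, 0, -0.067, 0, 0, 1], [0, 0, 0, -0.08, 0, 0, 1], [0, 0, 0, -0.093, 0, 0, 1], [0, 0, 0, -0.106, 0, 0, 1], [0, 0, 0, -0.119, 0, 0, 1], [0, 0, 0, -0.132, 0, 0, 1], [0, 0, 0, -0.145, 0, 0, 1], [0, 0, 0, -0.157, 0, 0, 1], [0, 0, 0, -0.168, 0, 0, 1], [0, 0, 0, -0.178, 0, 0, 1], [0, 0, 0, -0.186, 0, 0, 1], [0, 0, 0, -0.192, 0, 0, 1], [0, 0, 0, -0.195, 0, 0, 1], [0, 0, 0, -0.195, 0, 0, 1]]])

```text
t: 17.32
ee_pos: [602.9, 154.4, 9.7]
tcp_rot: [-0.0, 0.074, 0.997, -0.0]
contact_force: [-2.3, -1.0, -0.3]
opening: 87.7
grasp_force: 0.8
```

>>> carry_out(targets=[[[0, 0, 0, 0.01, 0, 0, 1], [0, 0, 0, 0.02, 0, 0, 1], [0, 0, 0, 0.02, 0, -0.05, 1], [0, 0, 0, 0.02, 0, -0.1, 1], [0, 0, 0, -0.02, 0, -0.15, 1], [0, 0, 0, -0.05, 0, -0.17, 1], [0, 0, 0, -0.05, 0, -0.17, 1], [0, 0, 0, -0.05, 0, -0.17, 1]]])

```text
t: 18.32
ee_pos: [651.1, 147.4, 179.1]
tcp_rot: [-0.001, 0.074, 0.997, -0.0]
contact_force: [-0.8, -0.3, 0.4]
opening: 87.5
grasp_force: 0.0
```

```bash
python3 - <<'E'
from h import *
im,d,K,k1,W=snap('wrist');P=cloud(d,K,k1,W);cv2.imwrite('pics/w5.png',im)
q=face(P,655,148,100);print('x range',q[:,0].min(),q[:,0].max());bar(P)
red=(im[...,2]>80)&(im[...,1]<45)&(im[...,0]<55)&(abs(P[...,2])<4);
print('lining x',np.nanpercentile(P[red][:,0],[.5,50,99.5]))
im,d,K,k1,W=snap('top');cv2.imwrite('pics/top1.png',im)
go(400,300,200,0)
E
```

```text
face [ 262  152  112   71 7570] ((653.5247802734375, 146.73806762695312), (120.42423248291016, 80.59600067138672), 81.64244842529297)
[(-68, 28.9, 107), (-53, 29.5, 861), (-38, 30.6, 943), (-23, 31.4, 970), (-8, 31.7, 976), (7, 31.6, 967), (22, 31.3, 963), (37, 30.4, 950), (52, 29.4, 787), (67, 28.9, 46)]
x range 605.027262435357 701.6599549380484
bar 4353 ((489.4109191894531, 1.6151885986328125), (26.62255096435547, 142.71408081054688), 0.4158029854297638)
[(-66, 39.9, 133), (-54, 40.0, 216), (-42, 40.0, 221), (-30, 40.1, 120), (18, 39.9, 13), (30, 40.3, 278), (42, 40.0, 238), (54, 40.0, 234), (66, 39.9, 202)]
lining x [579.43991976 641.94134398 722.13459413]
now [651.  147.4 178.9] yaw -0.147 t 18.425 F [-0.1  0.3  0.5] -> rz -0.147 shift [ 0.2706  0.1142 -0.0207]
```

View pics/w5.png

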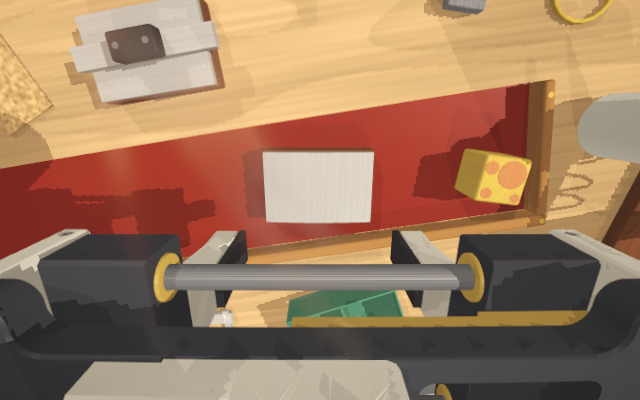

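The crowned block, at (318,187), lies fully on the lining: x 603–704 mm against a lining of 580–730. The straightedge is at (145,45), level on the middle of the flat block, and the dapping block at (493,177) is undisturbed. The arm touches nothing, so I'm handing in.

```bash
python3 -c "
from workcell import order
print(order.job_done())"
```

```text
the job is handed in; nothing more can be done
None
```

The press test found the right-hand block flat, so it stays where it was with the straightedge lengthwise on its middle; the left-hand block, crowned by depth readings, was slid without lifting fully into the red tray, and the job was handed in at about 18 s.

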